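# Turn the row of succulents round onto the display bench

## Robot

A 7-joint arm with a two-finger parallel gripper is mounted at the origin on the work surface. World frame = base frame: x ahead of the robot, y to its left, z up, the work surface at z = 0. Lengths are in m, angles in rad, forces in N, time in s.
With the tool pointing down it reaches from about 0.425 to 0.95 m from the base axis. Payload 4.7 kg.
Tool frame: the origin (TCP) lies between the finger pads; the fingertips stand 25 mm ahead of it and the grasp point (between the pads) lies 6 mm ahead of it; z points along the fingers, y is the line along which they close (so a half turn about z gives the same grasp; the last joint's range is limited). The gripper opens to 85 mm and grips with 20 to 120 N. Pads are 22 mm wide; open, the fingers measure 114 mm over their backs; the gripper's body (76 mm by 85 mm) begins 54 mm behind the grasp point. The pads swing forward as they close: fully open they stand 13 mm farther back than shut.
Start: joints at [1.114, 0.469, -0.049, 1.532, 0.024, 1.141, -0.082], TCP at [0.28, -0.614, 0.256] pointing down, gripper open.
Joint ranges: [-2.59, 2.59], [-0.33, 1.99], [-1.39, 1.29], [0.1, 2.45], [-1.04, 4.18], [0.21, 1.99], [-2.66, 2.66]. Speed limits (rad/s): [2.57, 2.57, 3.14, 3.14, 3.14, 3.14, 3.14].

## Interface

Orientations are given as a 3x3 rotation matrix whose columns are the frame's x, y, z axes.
In Python, from rig import * gives the robot as it stands. Calls block until the motion is done:
- movep(position, orientation): joint-space move of the TCP to a pose.
- move_l(position, attitude=None, feed=0.15, until_force=None): straight line of the TCP; attitude=None keeps the orientation; feed is the mean speed in m/s. With until_force (N) it stops when the force on the tool has changed by that much, and returns True; else False.
- move_joints(angles): joint-space move.
- command_gripper(opening, newtons=None): finger opening in m; newtons is the grip in N (None keeps the last); returns when the fingers have stopped.
- sleep(seconds).
- inverse_kinematics(position, orientation): joint angles nearest the present ones, or None.
- sense(): the state.
- camera(name): name is "side" or "top"; returns (picture, depth): 384x512x3 uint8, red, green, blue; 384x512 float32, m along the optical axis (not along the pixel's ray), 0 where there is no reading.
- camera_params(name): a dict with "K" (3x3 intrinsics, pixels), "position" and "rotation" of the camera in the world. Camera axes: x right, y down, z forward; pixel columns grow to the right and rows downward; lengths in m; the calibration is good to about 2 mm. A picture is of the moment at which its call begins. camera_params takes no time and is no camera call.
A pose or a line that the arm cannot do raises Unreachable and nothing moves.
- finish_job(): hands the job in; it is judged then, once.
The state is a dict: "time_s": time; "joint_pos": joint angles; "qd": joint speeds; "joint_efforts": joint torques, N m; "position": TCP position; "tcp_rot": TCP orientation; "wrist_force": force on the tool from outside, world axes, zero at the start; "ft_torque": the same for the moment, N m; "finger_gap": finger opening in m; "gripper_force": force on a finger pad.
Only numpy, scipy, OpenCV 4.12 (cv2) and the standard library are available. Lean on these libraries where they do the work, as an engineer would, in place of code of your own. Each camera call takes 0.05 s, during which the arm holds its last target. There are 200 camera calls.

## Task

Move the four potted succulents from the wooden crate to the blue display bench in reverse order, so that each gets its turn at the other end of the light: the plant at one end of the crate goes to the opposite end of the bench (crate left end to bench right end), and so on along the row. Stand each pot upright and centred on its own cork disc, without tipping any plant over.

Things in the scene. Friction and masses are not known exactly. Their poses are not given: they have to be found in the camera images.
- ball_mid (a point): Plant in a plain terracotta pot, loose, about 160 g: a small round ball-shaped ribbed cactus (dome 31 mm across). Pot: straight upright cylinder 56 mm in diameter and 48 mm high; plant top 72 mm above the pot's underside, within its outline. This point is on the pot's axis, 24 mm above its underside; z is up along the axis, the turn about it is arbitrary.
- columns_mid (a point): Plant in a plain terracotta pot, loose, about 160 g: three slim upright finger-like cactus columns of unequal height. Pot: straight upright cylinder 48 mm in diameter and 48 mm high; plant top 70 mm above the pot's underside, within its outline. This point is on the pot's axis, 24 mm above its underside; z is up along the axis, the turn about it is arbitrary.
- rosette_mid (a point): Plant in a plain terracotta pot, loose, about 160 g: a flat, many-leaved star-shaped succulent rosette. Pot: straight upright cylinder 60 mm in diameter and 48 mm high; plant top 70 mm above the pot's underside, within its outline. This point is on the pot's axis, 24 mm above its underside; z is up along the axis, the turn about it is arbitrary.
- paddle_mid (a point): Plant in a plain terracotta pot, loose, about 160 g: a thin flat upright cactus paddle, 7 mm thick, with a small second one beside it. Pot: straight upright cylinder 52 mm in diameter and 48 mm high; plant top 72 mm above the pot's underside, within its outline. This point is on the pot's axis, 24 mm above its underside; z is up along the axis, the turn about it is arbitrary.
- disc_ball: Cork disc, 68 mm in diameter and 4 mm thick, fixed on the floor of the wooden crate: the one on which the plant "ball" stands at the start. It stays there, and so marks which place in the crate row that plant came from. Origin at the centre of its underside, 14 mm above the table; z up.
- disc_columns: Cork disc, 68 mm in diameter and 4 mm thick, fixed on the floor of the wooden crate: the one on which the plant "columns" stands at the start. It stays there, and so marks which place in the crate row that plant came from. Origin at the centre of its underside, 14 mm above the table; z up.
- disc_rosette: Cork disc, 68 mm in diameter and 4 mm thick, fixed on the floor of the wooden crate: the one on which the plant "rosette" stands at the start. It stays there, and so marks which place in the crate row that plant came from. Origin at the centre of its underside, 14 mm above the table; z up.
- disc_paddle: Cork disc, 68 mm in diameter and 4 mm thick, fixed on the floor of the wooden crate: the one on which the plant "paddle" stands at the start. It stays there, and so marks which place in the crate row that plant came from. Origin at the centre of its underside, 14 mm above the table; z up.
- crate: Fixed shallow pale wooden crate, 434 mm long (y), 98 mm wide (x); floor 14 mm thick, end walls 34 mm high, side lips 19 mm high. Holds the plants at the start, in varying order, on cork discs at y = -120, -40, 40, 120 mm, x = 0, tops 18 mm above the table. A loose pebble lies at its -y end. Origin on the table under its centre; z up, y along the row, roughly to the robot's left.
- bench: Fixed low grey-blue painted wooden bench, 420 mm long (y), 90 mm wide (x), top at 35 mm. Four cork discs, 68 mm across, 3 mm thick, at y = -120, -40, 40, 120 mm, x = 0, tops 38 mm above the table. Loose empty thumb pot at its +y end. Bench and crate lie one behind the other, either nearer the robot. Origin on the table under its centre; z up, y roughly to the robot's left.
Things that resemble listed ones, but are neither listed nor needed, are in the scene too. What is shaped like the part that bears rosette_mid but red or yellow is not meant.

How it is judged:
By the outcome, as a careful person would: the job done as asked, in the order asked, and still so for the second after the job is handed in, with the robot touching nothing.
It also fails if it takes over 99 s, if anything falls off the work surface, if the arm or the gripper's body presses on something with over 40 N, if the wrist force passes 120 N, or if a joint passes its speed limit or range.

## Working session

There is one attempt and no reset: what is moved stays moved. The work goes in short steps, each a Python script; the robot and the scene stay as the last script left them, time stands still between calls to the robot, and variables do not carry over. Pictures are saved under pics/ and viewed, at most 14 in all, crops included, and the job is handed in when it is done.

```bash
mkdir -p pics; ls; python3 - <<'E'
from rig import *
import cv2,numpy as np
for n in("top","side"):
    p,d=camera(n); cv2.imwrite(f"pics/{n}0.png",cv2.resize(p[:,:,::-1],None,fx=1.5,fy=1.5,interpolation=cv2.INTER_CUBIC)); np.savez(f"{n}0.npz",p=p,d=d)
    print(n,camera_params(n))
s=sense();print(s["time_s"],s["tcp_rot"],s["finger_gap"])
E
```

```text
pics
top {'K': array([[388.11436779,   0.        , 260.43701003],
       [  0.        , 388.11436779, 190.61220705],
       [  0.        ,   0.        ,   1.        ]]), 'position': array([0.41375787, 0.00303801, 0.9569699 ]), 'rotation': array([[ 0.02279921, -0.99672901,  0.07753367],
       [-0.99973782, -0.02256603,  0.00388234],
       [-0.00212001, -0.07760186, -0.99698218]])}
side {'K': array([[403.68720958,   0.        , 250.30584892],
       [  0.        , 403.68720958, 200.62082965],
       [  0.        ,   0.        ,   1.        ]]), 'position': array([ 0.14978718, -0.50300094,  0.42118146]), 'rotation': array([[ 0.84196901, -0.27647711,  0.46330184],
       [-0.53949446, -0.42216889,  0.72850474],
       [-0.00582326, -0.86332719, -0.50461099]])}
0.1 [[ 9.09854637e-01  4.14926454e-01 -7.59973855e-04]
 [ 4.14927149e-01 -9.09853257e-01  1.58488096e-03]
 [-3.38556503e-05 -1.75734508e-03 -9.99998455e-01]] 0.08561502687947485
```

View pics/top0.png

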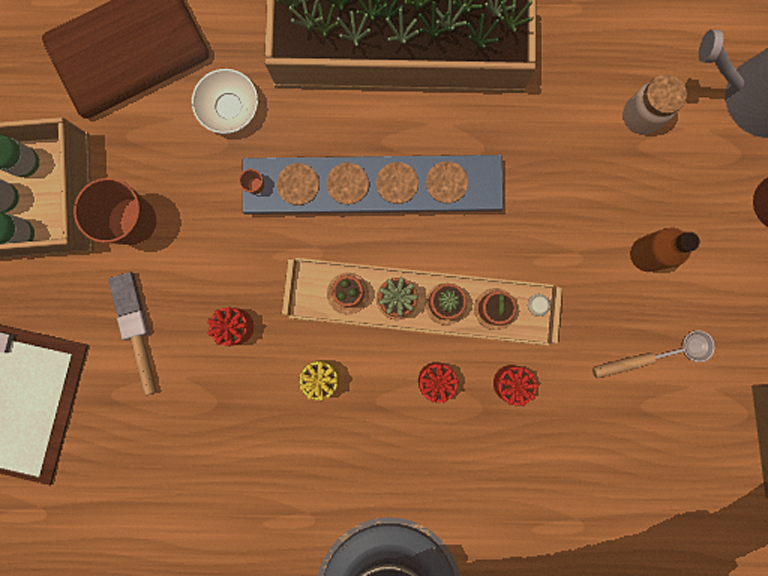

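View pics/side0.png

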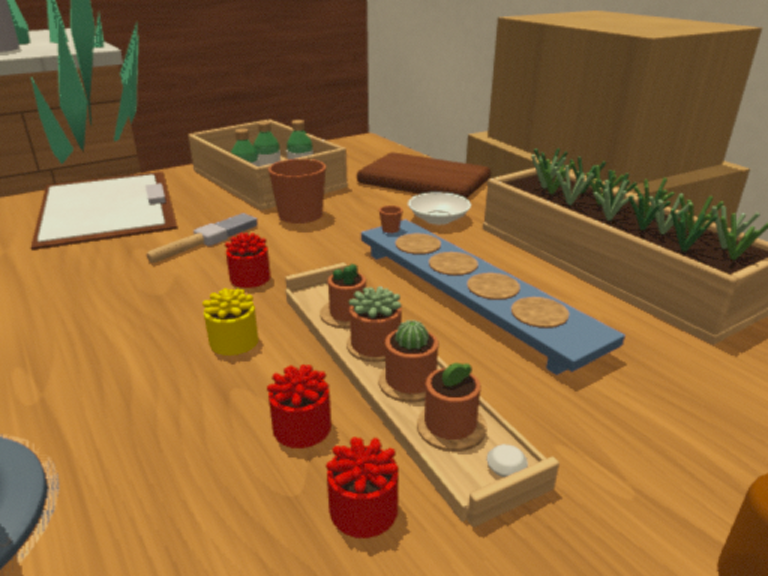

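Top view: the crate, from +y (image left) to -y, holds columns (348,291), rosette (398,297), ball (447,301) and paddle (497,307). The bench discs are at about (298,184), (348,184), (397,183) and (447,182). The pebble is at (540,306) and the thumb pot at (251,181). Next I'll measure these positions.

```bash
cat > h.py <<'E'
import numpy as np,cv2
from scipy.optimize import least_squares
from rig import *
def cloud(n,d):
    c=camera_params(n);K=c["K"];v,u=np.mgrid[:d.shape[0],:d.shape[1]]
    P=np.stack([(u-K[0,2])/K[0,0]*d,(v-K[1,2])/K[1,1]*d,d],-1)
    return P@c["rotation"].T+c["position"]
def ray(n,u,v,z):
    c=camera_params(n);r=c["rotation"]@np.linalg.solve(c["K"],[u,v,1.]);return c["position"]+r*(z-c["position"][2])/r[2]
def components(mask,lo):
    n,l,s,c=cv2.connectedComponentsWithStats(mask.astype(np.uint8));return [(l==i) for i in range(1,n) if s[i,4]>lo]
E
python3 - <<'E'
from h import *
for n in("top","side"):
    f=np.load(n+"0.npz");p,d=f["p"].astype(int),f["d"];W=cloud(n,d);X,Y,Z=W[...,0],W[...,1],W[...,2]
    R,G,B=p[...,0],p[...,1],p[...,2]
    print(n,"table z",np.median(Z[(d>0)&(abs(Z)<.01)]))
    reg=(X>.3)&(X<.8)&(abs(Y)<.4)
    print("cork on bench")
    for m in components(reg&(abs(Z-.037)<.012)&(R-B>25),60):
        v,u=np.nonzero(m);c,r=cv2.minEnclosingCircle(np.c_[u,v].astype(np.float32))
        q=np.array([ray(n,a,b,.038)[:2] for a,b in zip(u,v)],np.float32);cc,rr=cv2.minEnclosingCircle(q)
        print(m.sum(),np.round(Z[m].mean(),4),"mean",q.mean(0).round(4),"enc",np.round(cc,4),round(rr,4),(q.max(0)+q.min(0)).round(4)/2,np.ptp(q,axis=0).round(3))
    print("blue");m=max(components(reg&(abs(Z-.035)<.012)&(B>R+5),60),key=lambda a:a.sum())
    v,u=np.nonzero(m);q=np.array([ray(n,a,b,.035)[:2] for a,b in zip(u,v)],np.float32);print(cv2.minAreaRect(q))
    print("pots")
    for m in components(reg&(Z>.050)&(Z<.1),60):
        w=W[m];rim=w[(w[:,2]>.058)&(w[:,2]<.072)]
        q=np.array(rim[:,:2],np.float32);cc,rr=cv2.minEnclosingCircle(q)
        print(m.sum(),"zmax",w[:,2].max().round(3),"rim",np.median(rim[:,2]).round(4),"enc",np.round(cc,4),round(rr,4),"ext",((q.max(0)+q.min(0))/2).round(4),np.ptp(q,axis=0).round(3),p[m].mean(0).round())
f=np.load("top0.npz")["p"][90:250,140:400]
cv2.imwrite("pics/crop.png",cv2.resize(f[:,:,::-1],None,fx=3,fy=3,interpolation=cv2.INTER_CUBIC))
E
```

```text
top table z -0.000602776198334487
cork on bench
65 0.0279 mean [0.763  0.3241] enc [0.763  0.3159] 0.0363 [0.7642 0.3159] [0.062 0.042]
108 0.0367 mean [ 0.771 -0.382] enc [ 0.7747 -0.3854] 0.0274 [ 0.7747 -0.3853] [0.052 0.031]
624 0.0375 mean [ 0.6555 -0.0788] enc [ 0.6556 -0.0791] 0.0345 [ 0.6555  -0.07875] [0.069 0.065]
627 0.0374 mean [0.647  0.1604] enc [0.6472 0.1608] 0.0348 [0.64645 0.16075] [0.066 0.068]
624 0.0376 mean [0.6499 0.0807] enc [0.6502 0.0806] 0.0346 [0.6506  0.08015] [0.066 0.065]
626 0.0375 mean [0.6527 0.0009] enc [0.6526 0.0008] 0.0347 [0.65245 0.0007 ] [0.066 0.065]
78 0.0405 mean [0.648  0.2327] enc [0.6479 0.2328] 0.0129 [0.64835 0.232  ] [0.025 0.022]
84 0.0369 mean [ 0.5485 -0.3892] enc [ 0.5521 -0.3963] 0.0259 [ 0.5521 -0.3916] [0.051 0.019]Traceback (most recent call last):
  File "<stdin>", line 10, in <module>
  File "h.py", line 9, in ray
    c=camera_params(n);r=c["rotation"]@np.linalg.solve(c["K"],[u,v,1.]);return c["position"]+r*(z-c["position"][2])/r[2]
ValueError: time passes only in moves, steps and waits
```

```bash
sed -i 's/^def cloud/CP={n:camera_params(n) for n in ("top","side")}\ndef cloud/; s/c=camera_params(n);/c=CP[n];/' h.py
cat > m.py <<'E'
from h import *
for n in("top","side"):
    f=np.load(n+"0.npz");p,d=f["p"].astype(int),f["d"];W=cloud(n,d);X,Y,Z=W[...,0],W[...,1],W[...,2]
    R,G,B=p[...,0],p[...,1],p[...,2]
    reg=(X>.35)&(X<.74)&(abs(Y)<.3)&(d>0)
    print(n,"table z",np.median(Z[reg&(abs(Z)<.01)]),"cork on bench")
    for m in components(reg&(abs(Z-.037)<.012)&(R-B>25)&(X>.58),60):
        v,u=np.nonzero(m);q=np.array([ray(n,a,b,.038)[:2] for a,b in zip(u,v)],np.float32);cc,rr=cv2.minEnclosingCircle(q)
        print(m.sum(),np.round(Z[m].mean(),4),"mean",q.mean(0).round(4),"enc",np.round(cc,4),round(rr,4))
    m=max(components(reg&(abs(Z-.035)<.012)&(B>R+5),60),key=lambda a:a.sum())
    v,u=np.nonzero(m);q=np.array([ray(n,a,b,.035)[:2] for a,b in zip(u,v)],np.float32);print("blue",cv2.minAreaRect(q))
    print("pots")
    for m in components(reg&(Z>.050)&(Z<.1),60):
        w=W[m];rim=w[(w[:,2]>.056)&(w[:,2]<.072)]
        q=np.array(rim[:,:2],np.float32);cc,rr=cv2.minEnclosingCircle(q)
        print(m.sum(),"zmax",w[:,2].max().round(3),"rim",np.median(rim[:,2]).round(4),"enc",np.round(cc,4),round(rr,4),"ext",((q.max(0)+q.min(0))/2).round(4),np.ptp(q,axis=0).round(3),p[m].mean(0).round())
f=np.load("top0.npz")["p"][90:250,140:400]
cv2.imwrite("pics/crop.png",cv2.resize(f[:,:,::-1],None,fx=3,fy=3,interpolation=cv2.INTER_CUBIC))
E
python3 m.py
```

```text
top table z -0.0005719850638978841 cork on bench
624 0.0375 mean [ 0.6555 -0.0788] enc [ 0.6556 -0.0791] 0.0345
627 0.0374 mean [0.647  0.1604] enc [0.6472 0.1608] 0.0348
624 0.0376 mean [0.6499 0.0807] enc [0.6502 0.0806] 0.0346
626 0.0375 mean [0.6527 0.0009] enc [0.6526 0.0008] 0.0347
78 0.0405 mean [0.648  0.2327] enc [0.6479 0.2328] 0.0129
blue ((0.6510394215583801, 0.04040110111236572), (0.08824917674064636, 0.4164513945579529), 2.0237929821014404)
pots
136 zmax 0.071 rim 0.0669 enc [0.6437 0.2291] 0.0187 ext [0.644  0.2291] [0.037 0.036] [112.  64.  44.]
336 zmax 0.088 rim 0.066 enc [0.4746 0.074 ] 0.0241 ext [0.4742 0.0744] [0.046 0.047] [105.  71.  48.]
528 zmax 0.089 rim 0.0659 enc [ 0.4674 -0.0041] 0.03 ext [ 0.4676 -0.0033] [0.058 0.058] [109.  97.  66.]
462 zmax 0.091 rim 0.0658 enc [ 0.4624 -0.0818] 0.0279 ext [ 0.4625 -0.0818] [0.053 0.054] [106.  76.  50.]
409 zmax 0.089 rim 0.0658 enc [ 0.4545 -0.1598] 0.0263 ext [ 0.455  -0.1592] [0.049 0.05 ] [101.  65.  43.]
367 zmax 0.07 rim 0.0611 enc [0.4167 0.2595] 0.0295 ext [0.4169 0.2595] [0.055 0.057] [147.  42.  31.]
63 z
[... 445 characters left out ...]
 (0.10385335981845856, 0.427398681640625), 1.8311843872070312)
pots
183 zmax 0.072 rim 0.0658 enc [0.6421 0.2283] 0.0198 ext [0.643  0.2284] [0.036 0.039] [114.  63.  35.]
333 zmax 0.071 rim 0.0624 enc [0.4162 0.259 ] 0.0296 ext [0.4165 0.2572] [0.058 0.055] [145.  24.  12.]
2311 zmax 0.091 rim 0.0666 enc [ 0.4619 -0.0082] 0.1022 ext [ 0.4662 -0.0082] [0.065 0.204] [100.  79.  46.]
68 zmax 0.067 rim 0.0602 enc [0.3558 0.1116] 0.0187 ext [0.3574 0.1116] [0.015 0.037] [178. 150.   2.]
112 zmax 0.068 rim 0.0598 enc [ 0.3553 -0.071 ] 0.0197 ext [ 0.3577 -0.071 ] [0.015 0.039] [162.  30.  13.]
1032 zmax 0.09 rim 0.0671 enc [ 0.4524 -0.1607] 0.0264 ext [ 0.453  -0.1607] [0.051 0.052] [94. 64. 34.]
```

View pics/crop.png

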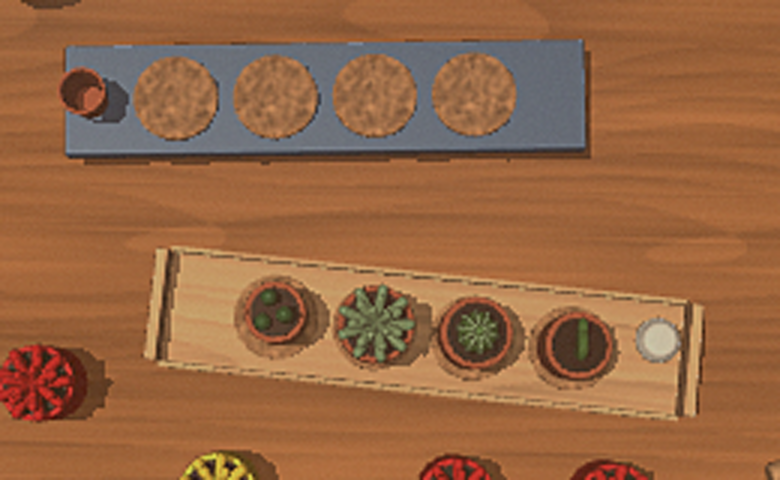

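```bash
cat >> h.py <<'E'
POTS=dict(columns=(.4743,.0742),rosette=(.4675,-.0037),ball=(.4624,-.0818),paddle=(.4542,-.1600))
DISC=dict(columns=(.6552,-.0791),rosette=(.6525,.0007),ball=(.6500,.0807),paddle=(.6472,.1607))
DIA=dict(columns=.048,rosette=.060,ball=.056,paddle=.052)
S=1
def down(deg):  # tool y = S*(cos,sin) in the table plane
    a=np.radians(deg);y=S*np.array([np.cos(a),np.sin(a),0]);z=np.array([0,0,-1.]);return np.c_[np.cross(y,z),y,z]
RC,RB=down(-4.8),down(2.0); ZT=.175
def at(xy,z): return np.array([xy[0],xy[1],z])
def transfer(k,zg=.051,src=None,dst=None,f=.25):
    a=src or POTS[k];b=dst or DISC[k]
    move_l(at(a,ZT),RC,feed=f); move_l(at(a,zg),feed=.15)
    command_gripper(DIA[k]-.01,30); s=sense(); print(k,"gap",round(s["finger_gap"],4),"F",s["gripper_force"],s["wrist_force"].round(1))
    move_l(at(a,ZT),feed=.15); print("lift gap",round(sense()["finger_gap"],4))
    move_l(at(b,ZT),RB,feed=f); move_l(at(b,zg+.028),feed=.15)
    hit=move_l(at(b,zg+.0185),feed=.03,until_force=3); s=sense(); print("hit",hit,s["position"].round(4),s["wrist_force"].round(1))
    command_gripper(.085); move_l(at(b,ZT),feed=.15); print("t",sense()["time_s"])
E
python3 - <<'E'
import h
from h import *
for S_ in(1,-1):
    h.S=S_
    for P,a,zs in((POTS,-4.8,(.051,ZT)),(DISC,2.0,(.071,ZT))):
        for k in P:
            for z in zs:
                q=inverse_kinematics(at(P[k],z),down(a)); print(S_,k,z,None if q is None else np.round(q,2))
f=np.load("top0.npz");p,d=f["p"].astype(int),f["d"];W=cloud("top",d)
print("tall",[(m.sum(),W[m][:,2].max().round(2),W[m][:,:2].min(0).round(2),W[m][:,:2].max(0).round(2)) for m in components((d>0)&(W[...,2]>.12)&(W[...,0]>.25),20)])
E
```

```text
1 columns 0.051 [ 0.2   0.52 -0.55  2.13  0.47  0.61 -0.77]
1 columns 0.175 [ 0.4   0.35 -0.77  2.04  0.31  0.87 -0.63]
1 rosette 0.051 [ 0.31  0.49 -0.48  2.17  0.41  0.57 -0.56]
1 rosette 0.175 [ 0.46  0.29 -0.63  2.07  0.23  0.85 -0.39]
1 ball 0.051 [ 0.44  0.48 -0.44  2.16  0.38  0.57 -0.36]
1 ball 0.175 [ 0.56  0.28 -0.55  2.07  0.2   0.84 -0.19]
1 paddle 0.051 [ 0.58  0.49 -0.41  2.14  0.35  0.58 -0.16]
1 paddle 0.175 [ 0.67  0.29 -0.49  2.05  0.18  0.84 -0.01]
1 columns 0.071 [ 0.42  0.7  -0.54  1.7   0.45  0.87 -0.27]
1 columns 0.175 [ 0.45  0.59 -0.58  1.63  0.36  1.03 -0.2 ]
1 rosette 0.071 [ 0.35  0.71 -0.6   1.71  0.5   0.87 -0.44]
1 rosette 0.175 [ 0.38  0.59 -0.64  1.65  0.4   1.04 -0.36]
1 ball 0.071 [ 0.21  0.71 -0.58  1.71  0.49  0.87 -0.55]
1 ball 0.175 [ 0.28  0.61 -0.69  1.64  0.43  1.05 -0.5 ]
1 paddle 0.071 [ 0.09  0.73 -0.59  1.68  0.5   0.89 -0.67]
1 paddle 0.175 [ 0.16  0.63 -0.7   1.61  0.45  1.07 -0.63]
-1 columns 0.051 [ 0.63  0.82 -1.18  2.11  0.99  0.94  1.92]
-1 columns 0.175 [ 0.67  0.51 -1.17  2.03  0.57  0.98  2.27]
-1 rosette 0.051 [ 0.8   0.8  -1.1
[... 505 characters left out ...]
]
-1 rosette 0.175 [-0.76  0.77  1.11  1.72 -0.75  1.15 -2.53]
-1 ball 0.071 [ 0.53  0.99 -1.19  1.69  1.    1.18  2.25]
-1 ball 0.175 [ 0.53  0.83 -1.18  1.62  0.8   1.25  2.37]
-1 paddle 0.071 [ 0.4   1.01 -1.19  1.66  1.    1.2   2.14]
-1 paddle 0.175 [ 0.4   0.84 -1.18  1.59  0.81  1.27  2.25]
tall [(np.int64(22), np.float64(0.14), array([ 0.89, -0.05]), array([ 0.91, -0.04])), (np.int64(31), np.float64(0.13), array([ 0.88, -0.  ]), array([0.89, 0.01])), (np.int64(27), np.float64(0.14), array([0.87, 0.09]), array([0.87, 0.1 ])), (np.int64(338), np.float64(0.17), array([ 0.81, -0.49]), array([ 0.86, -0.44])), (np.int64(170), np.float64(0.14), array([ 0.54, -0.43]), array([ 0.56, -0.4 ]))]
```

```bash
python3 - <<'E'
from h import *
move_l(at(POTS["columns"],.25),RC,feed=.3)
transfer("columns")
move_l([.47,-.004,ZT],RC,feed=.25)
for n in("top","side"):
    p,d=camera(n);np.savez(n+"1.npz",p=p,d=d)
    c=p[90:250,140:400] if n=="top" else p
    cv2.imwrite(f"pics/{n}1.png",cv2.resize(c[:,:,::-1],None,fx=3 if n=="top" else 1.5,fy=3 if n=="top" else 1.5,interpolation=cv2.INTER_CUBIC))
E
sed -i 's/0\.npz/1.npz/; s/^f=.*//; s/^cv2.*//' m.py; python3 m.py | grep -v blue
```

```text
columns gap 0.0473 F 30.328845977783203 [-0.7 -0.9  6.6]
lift gap 0.0473
hit True [ 0.6562 -0.0791  0.0717] [-1.7 -0.4  4.6]
t 9.0083
top table z -0.0005419932923796389 cork on bench
631 0.0375 mean [0.6469 0.1606] enc [0.6472 0.1608] 0.0348
627 0.0375 mean [0.65   0.0805] enc [0.6502 0.0806] 0.0346
622 0.0376 mean [0.6528 0.001 ] enc [0.6526 0.0008] 0.0347
259 0.0378 mean [ 0.6437 -0.0752] enc [ 0.6551 -0.0781] 0.0344
78 0.0405 mean [0.6479 0.2327] enc [0.6472 0.2319] 0.0126
pots
359 zmax 0.1 rim 0.0657 enc [ 0.6488 -0.0774] 0.0219 ext [ 0.6434 -0.0774] [0.02  0.043] [105.  67.  49.]
134 zmax 0.072 rim 0.067 enc [0.6431 0.2286] 0.0188 ext [0.6439 0.2289] [0.036 0.036] [126.  72.  50.]
408 zmax 0.089 rim 0.0659 enc [ 0.4548 -0.1595] 0.0259 ext [ 0.4549 -0.1591] [0.049 0.05 ] [76. 51. 36.]
381 zmax 0.071 rim 0.0614 enc [0.4171 0.2599] 0.0297 ext [0.4169 0.2583] [0.055 0.056] [163.  48.  36.]
66 zmax 0.067 rim 0.0587 enc [0.3546 0.114 ] 0.0201 ext [0.358 0.114] [0.014 0.039] [191. 158.  59.]
61 zmax 0.066 rim 0.0584 enc [ 0.3538 -0.1939] 0.0196 ext [ 0.357  -0.1939] [0.012 0.039] [113.
[... 451 characters left out ...]
.2577] 0.03 ext [0.4164 0.2566] [0.059 0.055] [155.  27.  14.]
769 zmax 0.1 rim 0.0641 enc [ 0.655  -0.0809] 0.0239 ext [ 0.6506 -0.083 ] [0.037 0.042] [103.  64.  36.]
1862 zmax 0.091 rim 0.0665 enc [ 0.4532 -0.0486] 0.0628 ext [ 0.462  -0.0486] [0.057 0.124] [102.  83.  50.]
68 zmax 0.067 rim 0.0604 enc [0.3559 0.1118] 0.0187 ext [0.3577 0.1117] [0.015 0.037] [188. 160.   2.]
112 zmax 0.067 rim 0.0601 enc [ 0.3569 -0.0712] 0.0193 ext [ 0.3576 -0.0712] [0.015 0.038] [173.  35.  16.]
1034 zmax 0.09 rim 0.0671 enc [ 0.453  -0.1604] 0.0262 ext [ 0.4531 -0.1602] [0.052 0.051] [83. 57. 31.]
75 zmax 0.065 rim 0.0594 enc [ 0.355  -0.2034] 0.0129 ext [ 0.3565 -0.2031] [0.013 0.025] [145.  30.  16.]
```

View pics/top1.png

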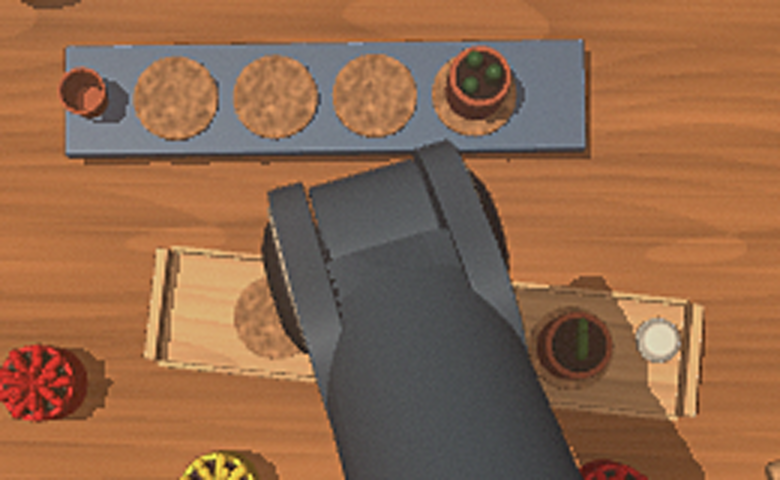

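View pics/side1.png

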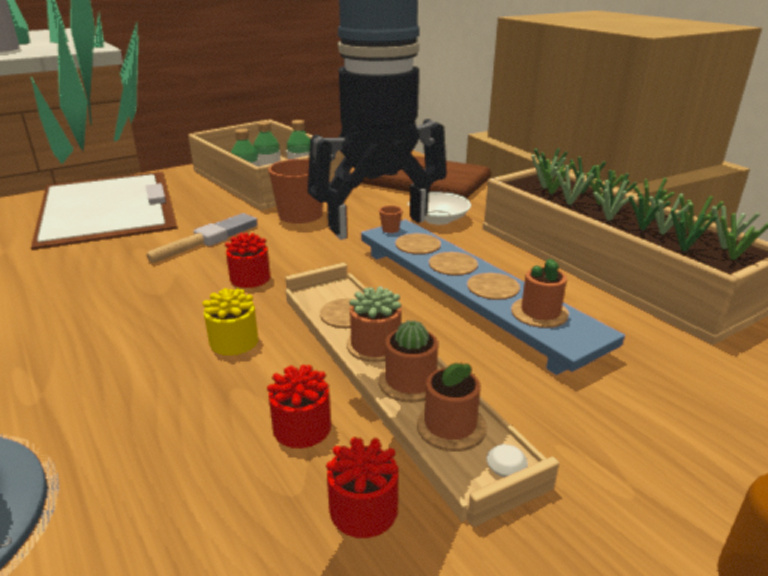

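The columns pot stands upright on the -y disc: rim centre at crop pixel (480,82), disc at (474,95). Next I'll measure how well it is centred.

```bash
cat > c.py <<'E'
from h import *
import sys
def meas(i):
    for n in("top","side"):
        f=np.load(f"{n}{i}.npz");p,d=f["p"].astype(int),f["d"];W=cloud(n,d);X,Y,Z=W[...,0],W[...,1],W[...,2]
        for m in components((X>.6)&(X<.7)&(abs(Y-.04)<.17)&(Z>.055)&(Z<.13)&(d>0),60):
            w=W[m];r=w[(w[:,2]>.079)&(w[:,2]<.090)];q=r[:,:2].astype(np.float32);cc,rr=cv2.minEnclosingCircle(q)
            k=min(DISC,key=lambda k:np.hypot(*(np.array(DISC[k])-cc)))
            print(n,k,"zmax",w[:,2].max().round(3),"enc",np.round(cc,4),round(rr,4),"off mm",np.round((np.array(cc)-DISC[k])*1e3,1))
if __name__=="__main__": meas(sys.argv[1])
E
python3 c.py 1; python3 -c "
from h import *
print(ray('top',299.67,117,.086))"
```

```text
top columns zmax 0.111 enc [ 0.6574 -0.0795] 0.0243 off mm [ 2.2 -0.4]
side columns zmax 0.11 enc [ 0.6558 -0.0809] 0.0242 off mm [ 0.6 -1.8]
[ 0.6521246  -0.07931575  0.086     ]
```

Offsets are within about 2 mm, so I'll move the other three.

```bash
python3 - <<'E'
from h import *
for k in("rosette","ball","paddle"): transfer(k)
move_l([.45,-.35,.25],feed=.3)
for n in("top","side"):
    p,d=camera(n);np.savez(n+"2.npz",p=p,d=d)
    c=p[90:250,140:400] if n=="top" else p
    s=3 if n=="top" else 1.5
    cv2.imwrite(f"pics/{n}2.png",cv2.resize(c[:,:,::-1],None,fx=s,fy=s,interpolation=cv2.INTER_CUBIC))
E
python3 c.py 2
```

```text
rosette gap 0.0592 F 31.56075954437256 [-0.1 -0.5  6.5]
lift gap 0.059
hit True [0.6534 0.0008 0.0718] [1.  0.4 3.6]
t 15.8583
ball gap 0.0553 F 31.083405017852783 [-1.1  0.7  6.4]
lift gap 0.0552
hit True [0.651  0.081  0.0718] [-0.3 -0.2  3.8]
t 22.6917
paddle gap 0.0514 F 30.81087827682495 [-1.3  0.3  6.1]
lift gap 0.0513
hit True [0.6481 0.161  0.0717] [ 0.2 -0.1  4.8]
t 30.5
top rosette zmax 0.108 enc [0.6542 0.0009] 0.0299 off mm [1.7 0.2]
top ball zmax 0.11 enc [0.6515 0.0811] 0.028 off mm [1.5 0.4]
top columns zmax 0.109 enc [ 0.6571 -0.0798] 0.0246 off mm [ 1.9 -0.7]
top paddle zmax 0.111 enc [0.6487 0.1609] 0.0259 off mm [1.5 0.2]
side ball zmax 0.111 enc [0.6496 0.0765] 0.107 off mm [-0.4 -4.2]
side columns zmax 0.11 enc [ 0.6571 -0.0813] 0.0256 off mm [ 1.9 -2.2]
```

View pics/top2.png

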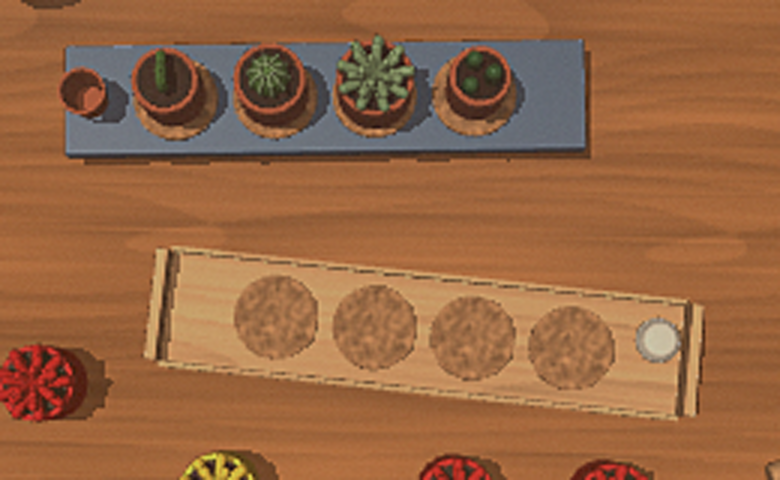

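View pics/side2.png

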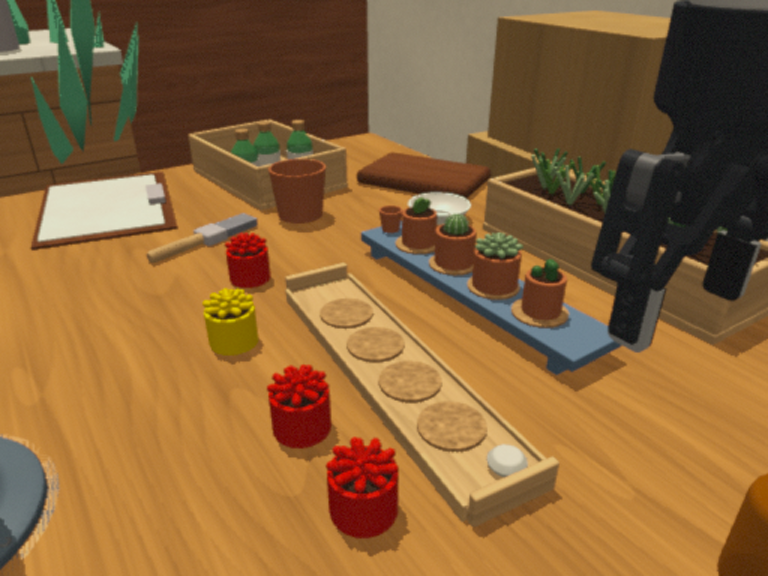

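All four pots stand upright on their own discs, in reversed order, about 2 mm or less off centre. The thumb pot and pebble have not moved, so I'm handing in.

```bash
python3 -c "
from rig import *
print(finish_job())"
```

```text
the job is handed in; nothing more can be done
None
```

I moved all four succulents to the bench in reverse order and handed the job in: each pot stands upright on its own cork disc, measured within about 2 mm of centre, with about 31 s on the robot clock after the last pot was placed.

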